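Scoop two dusty things up against the board's stop

TASK

The sanding block and the wrapped eraser on the work board are covered in graphite dust, so gather them with the flat scoop and never touch them with the gripper: take the scoop from its round cork mat, push both things with it against the wooden stop until its lip is at the stop and both lie on the scoop, then lift them clear, higher than the stop. Put the loaded scoop back down flat, wholly on the cork mat, with both things still on it, let go and leave the ink bottle, the smoothing iron and the dark-handled graver alone.

Things in the scene. Friction and masses are not known exactly. Their poses are not given: they have to be found in the camera images.
- board: Fixed plywood work board, 330 (its x) x 300 (its y) x 12 mm thick, lying on the table; its top is 12 mm above its origin. Origin: centre of its underside. Along its far (+x) edge runs a wooden stop, 300 mm long, 20 mm thick, whose top is 42 mm above the table.
- stop_face (a point): Middle of the stop's near face, at the foot where it meets the board's top (145 mm along +x from the board's centre, 12 mm above the table). Its -x axis points out of the face, over the board; y runs along the face.
- mat: Fixed round cork mat, 300 mm in diameter, 4 mm thick. Origin: centre of its underside. The scoop stands on it at the start.
- scoop: Flat metal pan scoop, 120 (x) x 196 (y) mm, 0.2 to 0.33 kg. Origin: centre of its flat underside; +x points to the open mouth, +z up. Floor 3 mm thick; its last 20 mm taper to a sharp lip (almost no thickness) at x = +60 mm. Side walls 3 mm thick, 30 mm high at the back, 8 mm high in front, ending at x = +36 mm; 190 mm between them. At the back stands a wooden grip.
- scoop_grip (a point): Point to grasp: the scoop's upright wooden grip, 18 mm thick along the scoop's x, 90 mm wide along its y, from the floor of the pan up to 107 mm above the underside. This point lies on its mid-plane, 55 mm behind (-x) the scoop's origin and 75 mm above the underside; axes as the scoop's. Close the fingers along the scoop's x, from above.
- lip (a point): Middle of the scoop's front edge, at the underside: 60 mm along +x from the scoop's origin. To scoop, lay the underside flat on the board, press it down lightly (a few N) and slide it along its +x: things held by the stop then climb the lip; a lip held well above the board may only jam them against it.
- lip_left (a point): Front left corner of the scoop's underside (x +60, y +98 mm).
- lip_right (a point): Front right corner of the scoop's underside (x +60, y -98 mm).
- back_left (a point): Back left corner of the scoop's underside (x -60, y +98 mm).
- back_right (a point): Back right corner of the scoop's underside (x -60, y -98 mm).
- block_center (a point): Centre of the dark grey sanding block, 37 (x) x 63 (y) x 26 (z) mm, about 0.06 kg, loose on the board in front of the stop. Must not be touched by the gripper.
- eraser_center (a point): Centre of the pale wrapped eraser, 22 (x) x 75 (y) x 12 (z) mm, about 0.03 kg, loose on the board beside the block. Must not be touched by the gripper.
- ink: Bystander: white ink bottle with black cap, 49 mm across, 87 mm high, loose on the table. Origin: centre of its underside.
- smoother: Bystander: smoothing iron with a pear-shaped wooden handle, 132 mm long along its y, 30 mm high, loose. Origin: centre of its underside.
- graver: Bystander: graver with a dark brown wooden handle and thin steel blade, 150 mm long along its y, 19 mm high, loose on the table. Origin: centre of its underside.
- block: The same sanding block; this point is the centre of its underside.
- eraser: The same wrapped eraser; this point is the centre of its underside.
There are look-alikes about, which are no part of the job. Several things look just like the scoop: the one meant starts nearest to the robot's base.

How it is judged:
By the outcome, as a careful person would: the job done as asked, in the order asked, and still so for the second after the job is handed in, with the robot touching nothing.
It also fails if it takes over 67 s, if anything falls off the work surface, if the arm or the gripper's body presses on something with over 40 N, if the wrist force passes 120 N, or if a joint passes its speed limit or range.

ROBOT

A 6-joint arm with a two-finger parallel gripper is mounted at the origin on a cart in front of the work surface, level with it; the furniture and walls round the work are solid. World frame = base frame: x ahead of the robot, y to its left, z up, the work surface at z = 0. Lengths are in mm, angles in rad, forces in N, time in s.
With the tool pointing down it reaches from about 250 to 725 mm from the base axis. Payload 9.7 kg.
Tool frame: the origin (TCP) lies between the finger pads; the fingertips stand 19 mm ahead of it and the grasp point (between the pads) is the TCP; y points along the fingers, z is the direction in which the jaws open and shut, and the axes are right-handed (so a half turn about y gives the same grasp; the last joint's range is limited). The gripper opens to 85 mm and grips with 20 to 120 N. Pads are 22 mm wide; open, the fingers measure 114 mm over their backs; the gripper's body (76 mm by 85 mm) begins 54 mm behind the grasp point. The pads swing forward as they close: fully open they stand 13 mm farther back than shut.
Start: joints at [-1.162, 0.087, 0.176, 1.66, 0, 1.571], TCP at [218.627, -504.677, 250.284] pointing down, gripper open.
Joint ranges: [-3.13, 3.13], [-0.85, 1.81], [-1.15, 1.24], [-2.2, 2.28], [-1.44, 1.52], [-3.14, 3.14]. Speed limits (rad/s): [2.22, 2.22, 2.57, 3.14, 3.14, 3.14].

INTERFACE

Orientations are given as a rotation vector (axis times angle).
In Python, from cell import bot gives the robot as it stands.
- The arm moves only by the tool drive_tool, never from a script. Its argument "increments" is a list of rows, each an object of numbers: "grip": the opening, from -1 (shut) to 1 (fully open); "tx", "ty", "tz": the shift along the tool's x, y, z in mm; "yaw": the turn about the tool's y in degrees. A call has 1 to 5 rows; each row shifts and turns the commanded pose from where the row before left it, along the tool's axes as they then stand; what a row does not reach is not made up. A row lasts 1/10 s, in which the tool goes at most 50 mm and 8.59 degrees, less where a joint would pass 70% of its speed; a pose out of reach is approached as far as the arm can. A call is refused whole if a number of a shift passes 50 or a number of a turn 8.59, either way. A call with a gripper value outside its range is refused whole. The fingers move at their own pace and stop on an object; "force" is the grip in N (left out, the last holds). Time passes only in rows, so rows that do not move let the fingers close. It gives the time, the measured TCP pose, the force and the opening at its end, in the units of the state.
- bot.observe(): the state, without advancing time (a new reading comes with each control period).
- bot.camera(name): name is "scene" or "top" or "wrist"; returns a dict with "img" (384x512x3 uint8, red, green, blue), "range_z" (384x512 float32, mm along the optical axis (not along the pixel's ray), 0 where there is no reading), "fx", "fy", "cx", "cy" (pixels), "world_from_camera" (4x4, takes a point from camera to world coordinates). Camera axes: x right, y up, looking along -z (the intrinsics and any distortion apply to the point x, -y, -z); pixel columns grow to the right and rows downward; lengths in mm; the calibration is good to about 2 mm. A picture is of the moment at which its call begins.
- bot.job_done(): hands the job in, once; it reports no verdict.
The state is a dict: "time": time; "qpos": joint angles; "qd": joint speeds; "tau": joint torques, N m; "tool_pos": TCP position; "eef_rot": TCP orientation; "contact_force": force on the tool from outside, world axes, zero at the start; "ft_torque": the same for the moment, N m; "opening": finger opening in mm.
Only numpy, scipy, OpenCV 4.12 (cv2) and the standard library are available. Lean on these libraries where they do the work, as an engineer would, in place of code of your own. Each camera call takes 0.05 s, during which the arm holds its last target.

## Working session

There is one attempt and no reset: what is moved stays moved. The work goes in short steps, Python scripts to look and compute and a tool call to move; the robot and the scene stay as the last step left them, time stands still between calls to the robot, and variables do not carry over. Pictures are saved under pics/ and viewed, and the job is handed in when it is done.

Besides the shell and the picture viewer there is one more tool, called after "Call:" as name(argument=value, ...), one argument or row to a line, values as JSON. drive_tool: Moves the arm, as the interface text tells. Its arguments: {"type":"object","properties":{"increments":{"type":"array","items":{"type":"object","properties":{"grip":{"type":"number"},"tx":{"type":"number"},"ty":{"type":"number"},"tz":{"type":"number"},"yaw":{"type":"number"}}}},"force":{"type":"number"}},"required":["increments"]}

```bash
mkdir -p pics; ls; cat > h.py <<'E'
import numpy as np, cv2, pickle
from cell import bot
def snap(name,tag):
    c=bot.camera(name); pickle.dump(c,open(f'{tag}.pkl','wb'))
    cv2.imwrite(f'pics/{tag}.png',cv2.resize(c['img'][:,:,::-1],(800,600),interpolation=cv2.INTER_CUBIC)); return c
def load(tag): return pickle.load(open(f'{tag}.pkl','rb'))
def w(c,u,v,z=None):
    T=np.array(c['world_from_camera']); d=c['range_z'][int(round(v)),int(round(u))]
    r=np.array([(u-c['cx'])/c['fx'],-(v-c['cy'])/c['fy'],-1.])
    if z is None: p=r*d
    else:
        rw=T[:3,:3]@r; s=(z-T[2,3])/rw[2]; p=r*s
    return T[:3,:3]@p+T[:3,3]
def crop(c,u0,v0,u1,v1,f,name): cv2.imwrite(f'pics/{name}.png',cv2.resize(c['img'][v0:v1,u0:u1,::-1],None,fx=f,fy=f,interpolation=cv2.INTER_CUBIC))
E
python3 - <<'E'
from h import *
print(bot.observe())
for n in ['top','scene']:
    c=snap(n,n+'0'); print({k:v for k,v in c.items() if k not in('img','range_z')})
E
```

```text
pics
{'time': 0.0, 'qpos': array([-1.16197863e+00,  8.74615710e-02,  1.75139708e-01,  1.65980200e+00,
       -3.47514006e-05,  1.57080102e+00]), 'qd': array([-0.00069944,  0.00072379,  0.00174566, -0.00043244,  0.00049753,
       -0.00092369]), 'tau': array([-5.24559189e-03, -5.20389318e+01,  4.64802647e+01,  1.64346228e-02,
       -1.80424149e-04, -6.05327244e-06]), 'tool_pos': array([ 218.54946943, -504.49281506,  249.58509267]), 'eef_rot': array([-0.41419509,  1.99785534, -1.99521926]), 'contact_force': array([-0.66287175,  0.07869102, -0.10775326]), 'ft_torque': array([ 0.03234741, -0.05143654,  0.02147244]), 'opening': 85.73366527437763}
{'fx': 367.6481502165184, 'fy': 367.6481502165184, 'cx': 255.04309382596716, 'cy': 190.47059854782538, 'world_from_camera': array([[-2.71287651e-02,  9.78904037e-01, -2.02511522e-01,
         3.11213649e+02],
       [-9.99631930e-01, -2.65282828e-02,  5.67936428e-03,
         8.46641631e+01],
       [ 1.87269684e-04,  2.02591058e-01,  9.79263411e-01,
         1.33159955e+03],
       [ 0.00000000e+00,  0.00000000e+00,  0.00000000e+00,
         1.00000000e+00]])}
{'fx': 430.9170508232045, 'fy': 430.9170508232045, 'cx': 256.20787447761205, 'cy': 187.19779363881014, 'world_from_camera': array([[-8.03141855e-01,  3.53517673e-01, -4.79571074e-01,
        -3.47336041e+02],
       [-5.95511097e-01, -5.00863777e-01,  6.28093950e-01,
         1.24937299e+03],
       [-1.81574681e-02,  7.90038437e-01,  6.12788361e-01,
         1.25865715e+03],
       [ 0.00000000e+00,  0.00000000e+00,  0.00000000e+00,
         1.00000000e+00]])}
```

View pics/top0.png

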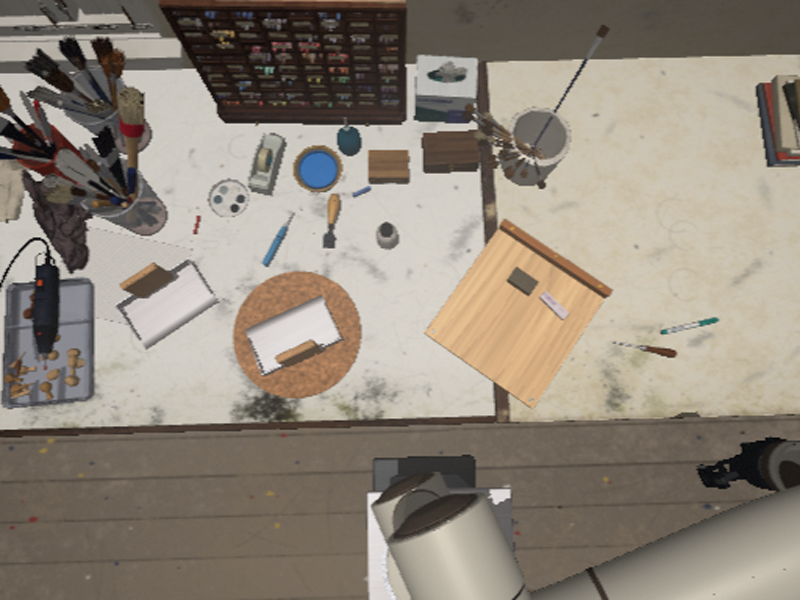

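View pics/scene0.png

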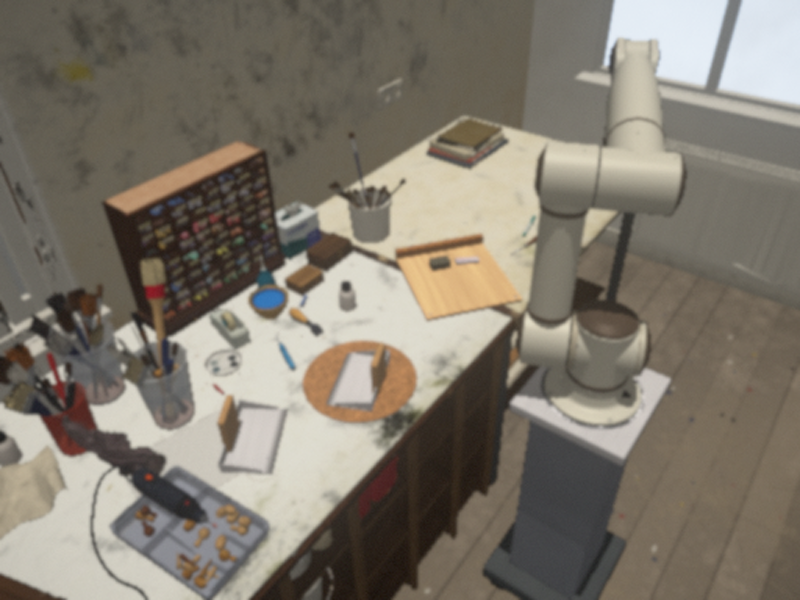

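Candidates for the scoop are the pan at (168,303) and the pan on the cork mat at (294,337). The one on the mat is nearest the base, which matches the description. I'll confirm with crops.

```bash
python3 - <<'E'
from h import *
c=load('top0')
crop(c,145,168,237,258,8,'t_mat'); crop(c,265,135,397,265,6,'t_board')
E
```

```text
(no output)
```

View pics/t_mat.png

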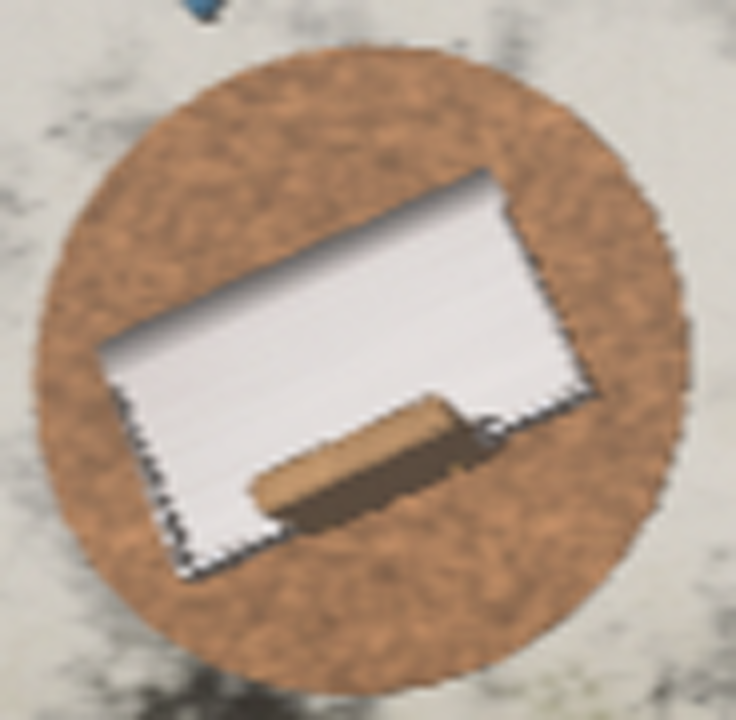

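View pics/t_board.png

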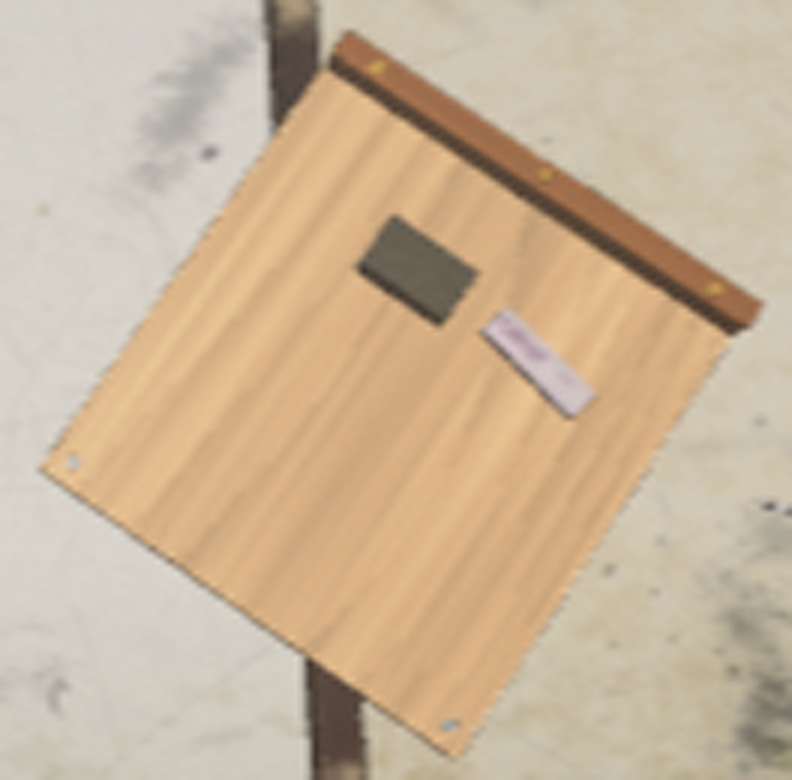

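```bash
python3 - <<'E'
from h import *
c=load('top0')
def M(x,y,z,): return w(c,145+(x+.5)/8-.5,168+(y+.5)/8-.5,z)
def B(x,y,z): return w(c,265+(x+.5)/6-.5,135+(y+.5)/6-.5,z)
np.set_printoptions(precision=1,suppress=True)
def sh(n,pts):
    pts=np.array(pts); print(n,pts[:,:2].tolist() and pts[:,:2].round(1).tolist(),'ctr',pts.mean(0)[:2]); 
    print('   edges',[(round(float(np.linalg.norm(pts[i]-pts[i-1])),1), round(float(np.degrees(np.arctan2(*(pts[i]-pts[i-1])[[1,0]]))),1)) for i in range(len(pts))])
sh('scoop',[M(100,345,4),M(488,168,4),M(598,393,34),M(185,578,34)])
sh('grip',[M(248,487,111),M(437,397,111),M(467,428,111),M(270,515,111)])
sh('mat',[M(38,375,4),M(690,370,4),M(370,45,4),M(365,695,4)])
sh('board',[B(40,468,12),B(455,757,12),B(735,335,12),B(322,68,12)])
sh('stoptop',[B(335,55,42),B(348,30,42),B(765,303,42),B(745,318,42)])
sh('block',[B(395,213,38),B(480,270,38),B(440,325,38),B(358,265,38)])
sh('eraser',[B(505,308,24),B(597,393,24),B(575,415,24),B(483,330,24)])
# depth checks
for n,(u,v) in dict(griptop=(190,225),matc=(160,180),floor=(185,214)).items(): print(n,w(c,u,v))
for n,(x,y) in dict(board=(300,400),block=(415,265),eraser=(540,360),stop=(545,178)).items(): print(n,w(c,265+x/6,135+y/6))
E
```

```text
scoop [[520.2, 436.1], [597.9, 259.4], [487.9, 206.6], [411.2, 388.1]] ctr [504.3 322.5]
   edges [(122.8, 23.8), (193.1, -66.3), (125.6, -154.4), (197.1, 112.9)]
grip [[442.1, 344.8], [477.6, 266.5], [464.3, 254.0], [430.3, 335.5]] ctr [453.6 300.2]
   edges [(15.1, 38.1), (85.9, -65.6), (18.3, -136.8), (88.3, 112.6)]
mat [[507.2, 463.9], [501.4, 167.5], [657.9, 314.3], [359.6, 314.0]] ctr [506.5 314.9]
   edges [(210.3, 45.4), (296.5, -91.1), (214.6, 43.2), (298.3, -180.0)]
board [[500.8, 20.6], [323.0, -217.0], [571.2, -406.8], [748.7, -165.2]] ctr [ 535.9 -192.1]
   edges [(309.7, 143.2), (296.8, -126.8), (312.5, -37.4), (299.8, 53.7)]
stoptop [[746.8, -168.0], [762.7, -177.0], [584.3, -415.6], [575.5, -402.7]] ctr [ 667.3 -290.8]
   edges [(290.6, 53.9), (18.3, -29.6), (297.9, -126.8), (15.6, 124.4)]
block [[647.0, -198.8], [610.1, -247.5], [577.0, -221.0], [615.2, -174.2]] ctr [ 612.3 -210.4]
   edges [(40.1, -37.7), (61.1, -127.1), (42.5, 141.3), (60.4, 50.7)]
eraser [[589.3, -264.5], [535.5, -315.7], [522.5, -301.3], [576.1, -250.1]] ctr [ 555.8 -282.9]
   edges [(19.6, -47.4), (74.3, -136.4), (19.4, 132.2), (74.2, 43.7)]
griptop [452.  296.6 113.4]
matc [635.7 429.1   1. ]
floor [504.9 333.7   6.2]
board [ 535.9 -139.5   16.2]
block [ 612.8 -210.1   37.6]
eraser [ 554.8 -284.1   25.5]
stop [ 664.2 -292.1   40.4]
```

Block and eraser tops, grip, lip and stop agree with the given sizes (scoop 123×197, board 310 to face, block 40×61, eraser 20×74) and with the depth. The pan on the mat, mouth up-left in the crop, grip top at (355,455), is the scoop. I'll work out the moves next.

```bash
cat >> h.py <<'E'
from scipy.spatial.transform import Rotation as Rt
np.set_printoptions(precision=1,suppress=True)
def go(x,y,z,hd):
    o=bot.observe(); R=Rt.from_rotvec(o['eef_rot']).as_matrix()
    zh=np.degrees(np.arctan2(R[1,2],R[0,2])); 
    d=np.array([x,y,z])-o['tool_pos']
    print('t',round(o['time'],2),'pos',o['tool_pos'],'zhead',round(zh,2),'F',o['contact_force'],'op',round(o['opening'],1))
    # turn about tool y: tool y down => +yaw decreases heading
    e=(hd-zh+180)%360-180; print('yaw needed',round(-e,2),'(half-turn alt',round(-((e+360)%360-180),2),') tool shift now',R.T@d)
    yy=Rt.from_rotvec(np.array([0,0,np.radians(e)])).as_matrix()@R; print('   shift after yaw',yy.T@d)
    return R
E
python3 - <<'E'
from h import *
print(go(453.6,300.3,180,23.6)); print(bot.observe()['qpos'])
E
```

```text
t 0.1 pos [ 218.6 -504.5  249.7] zhead -66.57 F [0.1 0.7 0.4] op 85.5
yaw needed -90.17 (half-turn alt 89.83 ) tool shift now [-535.6   70.4 -644.9]
   shift after yaw [-643.4   69.   537.7]
[[-0.9 -0.   0.4]
 [-0.4  0.  -0.9]
 [ 0.  -1.  -0. ]]
[-1.2  0.1  0.2  1.7 -0.   1.6]
```

Call:
drive_tool(
  increments=[
    {"tx":-20,"yaw":-2,"grip":1},
    {"tx":-45,"yaw":-5},
    {"tx":-50,"yaw":-5},
    {"tx":-50,"yaw":-5},
    {"tx":-50,"yaw":-5},
  ],
  force=60,
)

```text
invalid input at $.increments[0]: expected keys grip, tx, ty, tz, yaw
```

Call:
drive_tool(
  increments=[
    {"tx":-50,"yaw":-5},
    {"tx":-50,"yaw":-5},
    {"tx":-50,"yaw":-5},
    {"tx":-50,"yaw":-5},
    {"tx":-50,"yaw":-5},
  ],
)

```text
invalid input at $.increments[0]: expected keys grip, tx, ty, tz, yaw
```

Call:
drive_tool(
  increments=[
    {"tx":-50,"yaw":-5},
    {"tx":-50,"yaw":-5},
    {"tx":-50,"yaw":-5},
    {"tx":-50,"yaw":-5},
    {"tx":-30,"yaw":-5},
  ],
)

```text
invalid input at $.increments[0]: expected keys grip, tx, ty, tz, yaw
```

```bash
python3 - <<'E'
from h import *
go(453.6,300.3,180,23.6)
E
```

```text
t 0.1 pos [ 218.6 -504.5  249.7] zhead -66.57 F [0.1 0.7 0.4] op 85.5
yaw needed -90.17 (half-turn alt 89.83 ) tool shift now [-535.6   70.4 -644.9]
   shift after yaw [-643.4   69.   537.7]
```

All keys are required in each row.

Call:
drive_tool(
  increments=[
    {"tx":-20,"ty":0,"tz":0,"yaw":-2,"grip":1},
    {"tx":-45,"ty":0,"tz":0,"yaw":-5,"grip":1},
    {"tx":-50,"ty":0,"tz":0,"yaw":-5,"grip":1},
    {"tx":-50,"ty":0,"tz":0,"yaw":-5,"grip":1},
    {"tx":-50,"ty":0,"tz":0,"yaw":-5,"grip":1},
  ],
  force=60,
)

```text
time: 0.6
tool_pos: [401.0, -389.5, 249.7]
eef_rot: [-0.737, 1.754, -1.753]
contact_force: [0.3, -0.7, 0.3]
opening: 85.3
```

```bash
python3 - <<'E'
from h import *
go(453.6,300.3,180,23.6)
E
```

```text
t 0.6 pos [ 401.  -389.5  249.7] zhead -44.4 F [ 0.3 -0.7  0.3] op 85.3
yaw needed -68.0 (half-turn alt 112.0 ) tool shift now [-529.7   70.  -445. ]
   shift after yaw [-611.    69.5  324.5]
```

Call:
drive_tool(
  increments=[
    {"tx":-50,"ty":0,"tz":-10,"yaw":-5,"grip":1},
    {"tx":-50,"ty":0,"tz":-10,"yaw":-5,"grip":1},
    {"tx":-50,"ty":0,"tz":-10,"yaw":-5,"grip":1},
    {"tx":-50,"ty":0,"tz":-10,"yaw":-5,"grip":1},
    {"tx":-50,"ty":0,"tz":-10,"yaw":-5,"grip":1},
  ],
)

```text
time: 1.1
tool_pos: [498.0, -160.8, 249.7]
eef_rot: [-1.03, 1.454, -1.453]
contact_force: [0.2, -0.6, -0.4]
opening: 85.4
```

Call:
drive_tool(
  increments=[
    {"tx":-50,"ty":0,"tz":-10,"yaw":-5,"grip":1},
    {"tx":-50,"ty":0,"tz":0,"yaw":-5,"grip":1},
    {"tx":-50,"ty":0,"tz":0,"yaw":-5,"grip":1},
    {"tx":-50,"ty":0,"tz":0,"yaw":-5,"grip":1},
    {"tx":-50,"ty":0,"tz":0,"yaw":-5,"grip":1},
  ],
)

```text
time: 1.6
tool_pos: [529.2, 86.3, 249.8]
eef_rot: [-1.254, 1.137, -1.136]
contact_force: [1.9, -0.3, 0.2]
opening: 85.7
```

```bash
python3 - <<'E'
from h import *
go(453.6,300.3,180,23.6)
E
```

```text
t 1.6 pos [529.2  86.3 249.8] zhead 5.62 F [ 1.9 -0.3  0.2] op 85.7
yaw needed -17.98 (half-turn alt 162.02 ) tool shift now [-220.4   69.8  -54.2]
   shift after yaw [-226.4   69.7   16.4]
```

Call:
drive_tool(
  increments=[
    {"tx":-50,"ty":0,"tz":-10,"yaw":-6,"grip":1},
    {"tx":-50,"ty":0,"tz":-10,"yaw":-6,"grip":1},
    {"tx":-50,"ty":0,"tz":0,"yaw":-6,"grip":1},
    {"tx":-45,"ty":10,"tz":0,"yaw":0,"grip":1},
    {"tx":-20,"ty":20,"tz":0,"yaw":0,"grip":1},
  ],
)

```text
time: 2.1
tool_pos: [453.5, 288.8, 220.8]
eef_rot: [-1.374, 0.9, -0.901]
contact_force: [0.6, -1.3, 0.9]
opening: 84.9
```

```bash
python3 - <<'E'
from h import *
go(453.6,300.3,180,23.6)
c=snap('wrist','wr1')
E
```

```text
t 2.1 pos [453.5 288.8 220.8] zhead 23.6 F [ 0.6 -1.3  0.9] op 84.9
yaw needed -0.0 (half-turn alt 180.0 ) tool shift now [-10.4  40.8   4.6]
   shift after yaw [-10.4  40.8   4.6]
```

View pics/wr1.png

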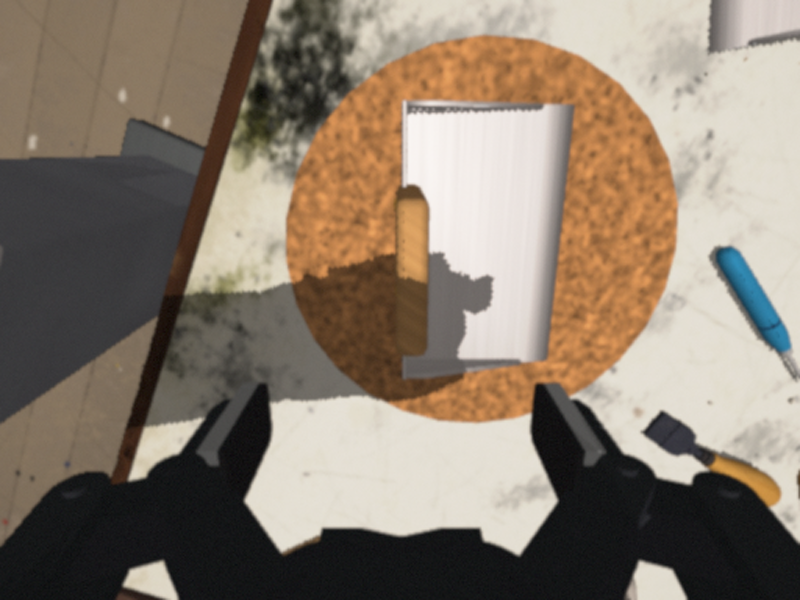

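Wrist view: grip top spans x 397–428, y 195–357, its edges parallel to the pads. I'll measure it from this view as a cross-check.

```bash
python3 - <<'E'
from h import *
c=load('wr1')
W=lambda x,y,z:w(c,(x+.5)*.64-.5,(y+.5)*.64-.5,z)
P=[W(398,197,111),W(428,197,111),W(428,357,111),W(397,357,111)]
print(np.array(P),np.mean(P,0)); print(w(c,264,160))
L=[W(573,105,4),W(547,360,4)];print(np.array(L),np.mean(L,0),np.degrees(np.arctan2(*(L[0]-L[1])[:2])))
for a,b in[(P[0],P[3]),(P[1],P[2])]: print(np.degrees(np.arctan2((a-b)[1],(a-b)[0]))-90)
E
```

```text
[[429.9 340.  111. ]
 [443.8 346.1 111. ]
 [481.2 264.9 111. ]
 [465.  257.9 111. ]] [455.  302.2 111. ]
[447.8 318.3 113. ]
[[520.3 436.5   4. ]
 [600.2 257.7   4. ]] [560.2 347.1   4. ] -24.07305895665849
23.13602288333807
24.682936206256926
```

Call:
drive_tool(
  increments=[
    {"tx":-11,"ty":10,"tz":5,"yaw":-0.4,"grip":1},
    {"tx":0,"ty":35,"tz":0,"yaw":0,"grip":1},
    {"tx":0,"ty":45,"tz":0,"yaw":0,"grip":1},
    {"tx":0,"ty":35,"tz":0,"yaw":0,"grip":1},
    {"tx":0,"ty":15,"tz":0,"yaw":0,"grip":1},
  ],
)

```text
time: 2.65
tool_pos: [454.2, 296.3, 76.8]
eef_rot: [-1.382, 0.9, -0.898]
contact_force: [0.4, -0.2, 0.9]
opening: 85.7
```

```bash
python3 - <<'E'
from h import *
go(454.5,301.5,79,24)
E
```

```text
t 2.65 pos [454.2 296.3  76.8] zhead 23.77 F [ 0.4 -0.2  0.9] op 85.7
yaw needed -0.23 (half-turn alt 179.77 ) tool shift now [-4.6 -2.3  2.4]
   shift after yaw [-4.6 -2.3  2.4]
```

Call:
drive_tool(
  increments=[
    {"tx":-5,"ty":-2,"tz":2,"yaw":0,"grip":1},
    {"tx":0,"ty":0,"tz":0,"yaw":0,"grip":-1},
    {"tx":0,"ty":0,"tz":0,"yaw":0,"grip":-1},
    {"tx":0,"ty":0,"tz":0,"yaw":0,"grip":-1},
    {"tx":0,"ty":0,"tz":0,"yaw":0,"grip":-1},
  ],
  force=80,
)

```text
time: 3.15
tool_pos: [455.2, 303.3, 83.4]
eef_rot: [-1.376, 0.897, -0.898]
contact_force: [1.3, 0.5, -0.0]
opening: 28.2
```

Call:
drive_tool(
  increments=[
    {"tx":0,"ty":0,"tz":0,"yaw":0,"grip":-1},
    {"tx":0,"ty":0,"tz":0,"yaw":0,"grip":-1},
    {"tx":0,"ty":0,"tz":0,"yaw":0,"grip":-1},
  ],
)

```text
time: 3.45
tool_pos: [455.1, 303.3, 83.2]
eef_rot: [-1.376, 0.897, -0.898]
contact_force: [-0.6, -0.1, 6.5]
opening: 17.4
```

```bash
python3 - <<'E'
from h import *
go(454.5,301.5,79,24)
c=snap('wrist','wr2')
E
```

```text
t 3.45 pos [455.1 303.3  83.2] zhead 23.82 F [-0.6 -0.1  6.5] op 17.4
yaw needed -0.18 (half-turn alt 179.82 ) tool shift now [ 1.4  4.2 -1.2]
   shift after yaw [ 1.4  4.2 -1.2]
```

View pics/wr2.png

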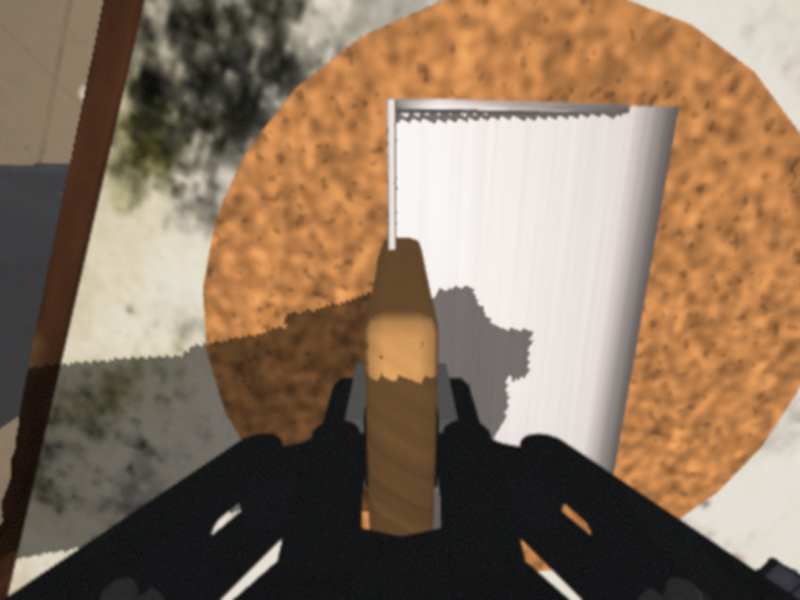

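Call:
drive_tool(
  increments=[
    {"tx":0,"ty":-10,"tz":0,"yaw":0,"grip":-1},
    {"tx":0,"ty":-25,"tz":0,"yaw":0,"grip":-1},
    {"tx":0,"ty":-40,"tz":0,"yaw":0,"grip":-1},
    {"tx":0,"ty":-30,"tz":0,"yaw":0,"grip":-1},
    {"tx":0,"ty":-15,"tz":0,"yaw":0,"grip":-1},
  ],
)

```text
time: 4.0
tool_pos: [455.2, 303.3, 205.6]
eef_rot: [-1.375, 0.896, -0.898]
contact_force: [-0.1, 0.3, -2.8]
opening: 17.2
```

```bash
python3 - <<'E'
from h import *
go(457,-155,200,-36.9)
c=snap('scene','sc2')
E
```

```text
t 4.0 pos [455.2 303.3 205.6] zhead 23.82 F [-0.1  0.3 -2.8] op 17.2
yaw needed 60.72 (half-turn alt -119.28 ) tool shift now [ 420.     4.9 -183.5]
   shift after yaw [365.4   6.3 276.6]
```

View pics/sc2.png

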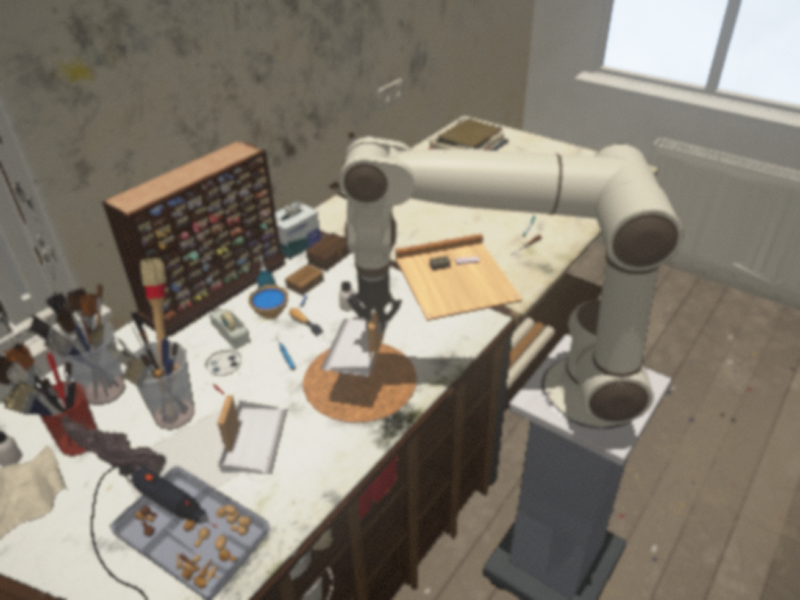

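Call:
drive_tool(
  increments=[
    {"tx":15,"ty":0,"tz":-6,"yaw":2,"grip":-1},
    {"tx":28,"ty":0,"tz":-12,"yaw":4,"grip":-1},
    {"tx":38,"ty":0,"tz":-14,"yaw":6,"grip":-1},
    {"tx":40,"ty":0,"tz":-10,"yaw":6,"grip":-1},
    {"tx":42,"ty":0,"tz":-6,"yaw":6,"grip":-1},
  ],
)

```text
time: 4.55
tool_pos: [448.5, 130.3, 200.8]
eef_rot: [-1.207, 1.216, -1.215]
contact_force: [-0.1, 0.1, -1.2]
opening: 17.1
```

Call:
drive_tool(
  increments=[
    {"tx":42,"ty":0,"tz":0,"yaw":6,"grip":-1},
    {"tx":42,"ty":0,"tz":4,"yaw":6,"grip":-1},
    {"tx":42,"ty":0,"tz":10,"yaw":6,"grip":-1},
    {"tx":40,"ty":0,"tz":14,"yaw":6,"grip":-1},
    {"tx":38,"ty":0,"tz":18,"yaw":6,"grip":-1},
  ],
)

```text
time: 5.05
tool_pos: [450.2, -81.5, 201.0]
eef_rot: [-0.91, 1.591, -1.589]
contact_force: [1.9, -0.5, -2.5]
opening: 16.9
```

```bash
python3 - <<'E'
from h import *
go(457,-155,130,-36.9)
E
```

```text
t 5.05 pos [450.2 -81.5 201. ] zhead -30.51 F [ 1.9 -0.5 -2.5] op 16.9
yaw needed 6.39 (half-turn alt -173.61 ) tool shift now [59.8 71.  43.3]
   shift after yaw [54.6 71.  49.7]
```

Call:
drive_tool(
  increments=[
    {"tx":30,"ty":0,"tz":20,"yaw":5,"grip":-1},
    {"tx":18,"ty":20,"tz":18,"yaw":1.4,"grip":-1},
    {"tx":6,"ty":30,"tz":8,"yaw":0,"grip":-1},
    {"tx":0,"ty":15,"tz":3,"yaw":0,"grip":-1},
    {"tx":0,"ty":5,"tz":0,"yaw":0,"grip":-1},
  ],
)

```text
time: 5.55
tool_pos: [461.8, -151.6, 129.6]
eef_rot: [-0.839, 1.667, -1.661]
contact_force: [-0.5, -0.2, -2.3]
opening: 17.2
```

```bash
python3 - <<'E'
from h import *
go(457,-155,91,-36.9)
c=snap('wrist','wr3')
c=snap('top','top3'); crop(c,255,130,397,265,5,'t3')
E
```

```text
t 5.55 pos [ 461.8 -151.6  129.6] zhead -36.65 F [-0.5 -0.2 -2.3] op 17.2
yaw needed 0.25 (half-turn alt -179.75 ) tool shift now [ 5.5 38.7 -1.7]
   shift after yaw [ 5.5 38.7 -1.7]
```

View pics/wr3.png

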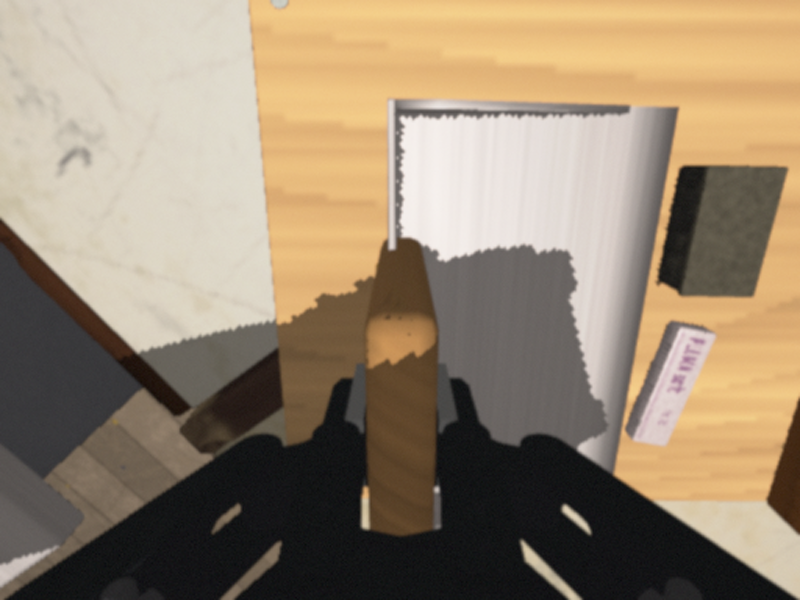

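View pics/t3.png

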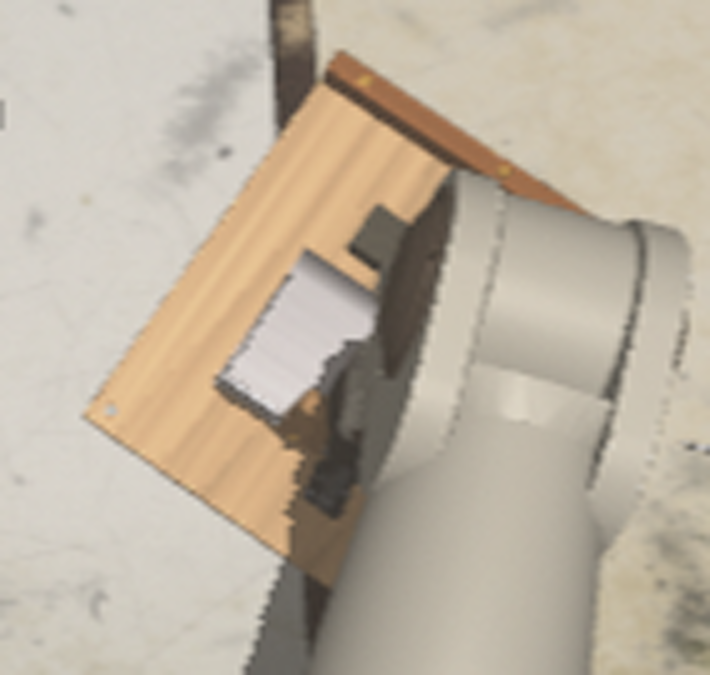

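```bash
python3 - <<'E'
from h import *
c=load('wr3'); f=np.array([660,-285,0.]); a=np.radians(-36.9); ex=np.array([np.cos(a),np.sin(a),0]); ey=np.array([-np.sin(a),np.cos(a),0])
W=lambda x,y,z:w(c,(x+.5)*.64-.5,(y+.5)*.64-.5,z)
def s(n,P): 
    for p in P: print(n,p,'board rel',(p-f)@ex,(p-f)@ey)
s('block',[W(707,165,38),W(787,168,38),W(755,297,38),W(680,294,38)])
s('eras',[W(680,322,24),W(715,332,24),W(665,445,24),W(630,437,24)])
s('lip',[W(677,107,50.4),W(613,470,50.4)])
s('tcp',[bot.observe()['tool_pos']])
E
```

```text
block [ 617.4 -176.8   38. ] board rel -99.06323495808424 60.94764766505198
block [ 646.1 -199.8   38. ] board rel -62.29861233774076 59.80524140118668
block [ 609.5 -250.    38. ] board rel -61.40026641266593 -2.3129134265295077
block [ 580.1 -226.3   38. ] board rel -99.13032773478426 -0.962907512248978
eras [ 577.6 -249.9   24. ] board rel -86.97580738993565 -21.38711624640975
eras [ 590.3 -266.6   24. ] board rel -66.731443726183 -27.12535457829043
eras [ 535.6 -316.9   24. ] board rel -80.33988010597768 -100.19146701980773
eras [ 521.4 -299.5   24. ] board rel -102.11539610955387 -94.75199335168864
lip [ 611.1 -142.8   50.4] board rel -124.43622989190736 84.36958046057582
lip [ 503.  -288.5   50.4] board rel -123.46129004770503 -97.04133450737143
tcp [ 462.7 -151.2  131.7] board rel -238.15099608569165 -11.442610057661463
```

Call:
drive_tool(
  increments=[
    {"tx":3,"ty":10,"tz":0,"yaw":0.2,"grip":-1},
    {"tx":4,"ty":13,"tz":0,"yaw":0,"grip":-1},
    {"tx":0,"ty":7,"tz":0,"yaw":0,"grip":-1},
    {"tx":0,"ty":3,"tz":0,"yaw":0,"grip":-1},
    {"tx":0,"ty":0,"tz":0,"yaw":0,"grip":-1},
  ],
)

```text
time: 6.15
tool_pos: [458.9, -157.3, 98.8]
eef_rot: [-0.834, 1.665, -1.664]
contact_force: [0.3, 0.4, -2.4]
opening: 17.5
```

```bash
python3 - <<'E'
from h import *
go(457,-155,91,-36.9)
E
```

```text
t 6.15 pos [ 458.9 -157.3   98.8] zhead -36.77 F [ 0.3  0.4 -2.4] op 17.5
yaw needed 0.13 (half-turn alt -179.87 ) tool shift now [-0.6  7.8 -2.9]
   shift after yaw [-0.6  7.8 -2.9]
```

Call:
drive_tool(
  increments=[
    {"tx":0,"ty":3,"tz":0,"yaw":0,"grip":-1},
    {"tx":0,"ty":3,"tz":0,"yaw":0,"grip":-1},
    {"tx":0,"ty":1,"tz":0,"yaw":0,"grip":-1},
    {"tx":0,"ty":0,"tz":0,"yaw":0,"grip":-1},
  ],
)

```text
time: 6.55
tool_pos: [459.1, -157.4, 92.2]
eef_rot: [-0.834, 1.664, -1.664]
contact_force: [0.5, -0.2, -1.4]
opening: 17.2
```

Call:
drive_tool(
  increments=[
    {"tx":0,"ty":1,"tz":0,"yaw":0,"grip":-1},
    {"tx":0,"ty":0,"tz":0,"yaw":0,"grip":-1},
  ],
)

```text
time: 6.75
tool_pos: [459.2, -157.4, 91.3]
eef_rot: [-0.834, 1.664, -1.664]
contact_force: [-0.1, 0.5, -2.4]
opening: 17.3
```

Call:
drive_tool(
  increments=[
    {"tx":0,"ty":1,"tz":0,"yaw":0,"grip":-1},
    {"tx":0,"ty":0,"tz":0,"yaw":0,"grip":-1},
  ],
)

```text
time: 6.95
tool_pos: [459.2, -157.4, 91.2]
eef_rot: [-0.833, 1.664, -1.665]
contact_force: [-3.4, 0.8, 4.4]
opening: 17.2
```

```bash
python3 - <<'E'
from h import *
o=bot.observe();print(o['tool_pos'],o['contact_force'],o['ft_torque'])
E
```

```text
[ 459.2 -157.4   91.2] [-3.4  0.8  4.4] [0.2 0.6 0. ]
```

Call:
drive_tool(
  increments=[
    {"tx":0,"ty":0,"tz":5,"yaw":0,"grip":-1},
    {"tx":0,"ty":0,"tz":8,"yaw":0,"grip":-1},
    {"tx":0,"ty":0,"tz":8,"yaw":0,"grip":-1},
    {"tx":0,"ty":0,"tz":8,"yaw":0,"grip":-1},
    {"tx":0,"ty":0,"tz":8,"yaw":0,"grip":-1},
  ],
)

```text
time: 7.45
tool_pos: [488.8, -179.4, 91.2]
eef_rot: [-0.834, 1.665, -1.664]
contact_force: [-6.4, 3.3, 6.9]
opening: 17.1
```

```bash
python3 - <<'E'
from h import *
o=bot.observe();print(o['tool_pos'],o['contact_force'],o['ft_torque']); snap('wrist','wr4')
E
```

```text
[ 488.8 -179.4   91.2] [-6.4  3.3  6.9] [0.7 1.  0. ]
```

View pics/wr4.png

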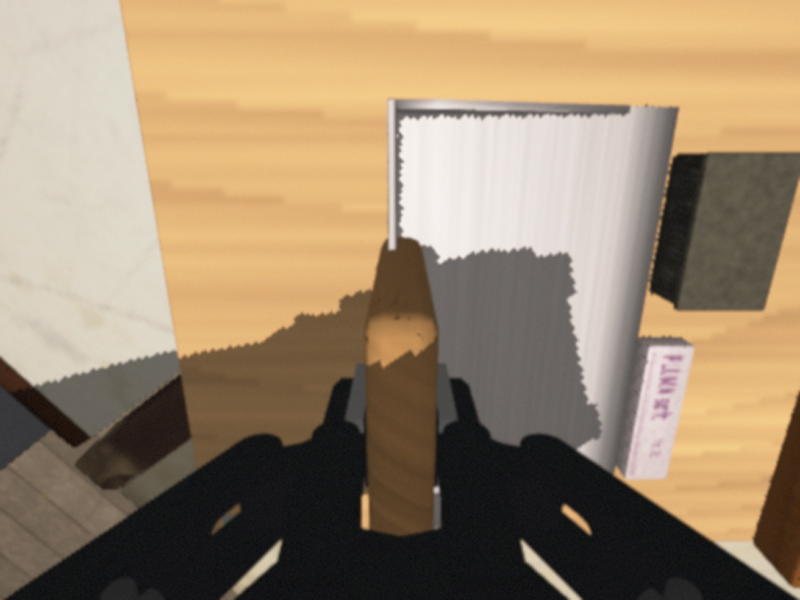

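The lip now touches block (back edge x~660) and eraser (x~635). Both lie within the pan's width, so I'll keep pushing.

Call:
drive_tool(
  increments=[
    {"tx":0,"ty":0,"tz":9,"yaw":0,"grip":-1},
    {"tx":0,"ty":0,"tz":9,"yaw":0,"grip":-1},
    {"tx":0,"ty":0,"tz":9,"yaw":0,"grip":-1},
    {"tx":0,"ty":0,"tz":9,"yaw":0,"grip":-1},
    {"tx":0,"ty":0,"tz":6,"yaw":0,"grip":-1},
  ],
)

```text
time: 8.0
tool_pos: [522.6, -204.7, 91.2]
eef_rot: [-0.834, 1.665, -1.664]
contact_force: [-6.7, 5.0, 8.0]
opening: 17.3
```

```bash
python3 - <<'E'
from h import *
o=bot.observe();print(o['tool_pos'],o['contact_force'],o['ft_torque']); snap('wrist','wr5')
E
```

```text
[ 522.6 -204.7   91.2] [-6.7  5.   8. ] [0.7 1.1 0. ]
```

View pics/wr5.png

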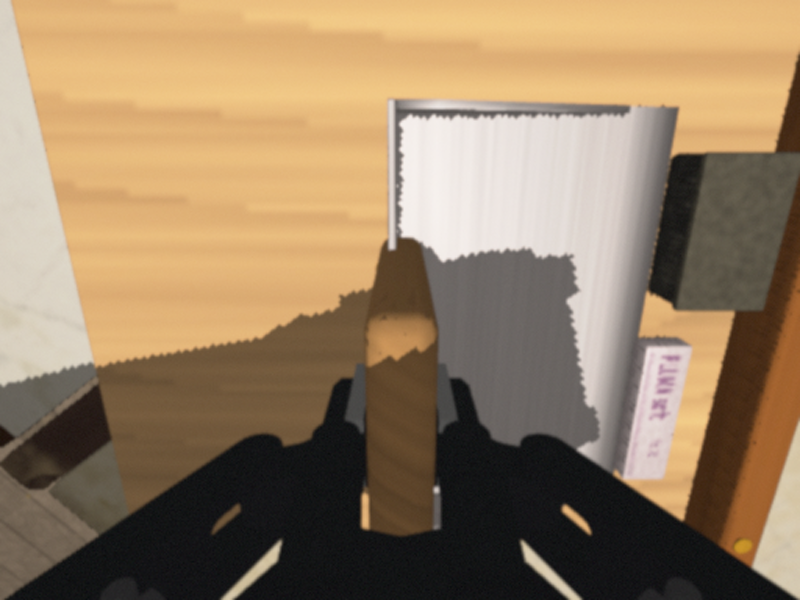

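Call:
drive_tool(
  increments=[
    {"tx":0,"ty":0,"tz":4,"yaw":0,"grip":-1},
    {"tx":0,"ty":0,"tz":4,"yaw":0,"grip":-1},
    {"tx":0,"ty":0,"tz":4,"yaw":0,"grip":-1},
    {"tx":0,"ty":0,"tz":4,"yaw":0,"grip":-1},
    {"tx":0,"ty":0,"tz":4,"yaw":0,"grip":-1},
  ],
)

```text
time: 8.55
tool_pos: [538.3, -216.4, 91.2]
eef_rot: [-0.834, 1.665, -1.663]
contact_force: [-5.8, 4.7, 6.2]
opening: 17.0
```

```bash
python3 - <<'E'
from h import *
o=bot.observe();print(o['tool_pos'],o['contact_force'],o['ft_torque']); snap('wrist','wr6')
E
```

```text
[ 538.3 -216.4   91.2] [-5.8  4.7  6.2] [ 0.7  1.  -0. ]
```

View pics/wr6.png

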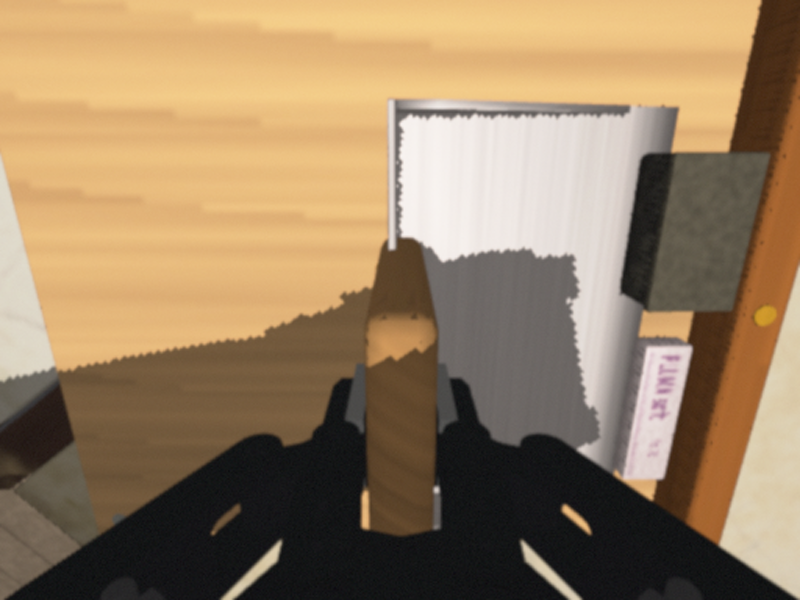

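The block is climbing the lip (its back edge has moved from x~650 to ~625 over the pan).

Call:
drive_tool(
  increments=[
    {"tx":0,"ty":0,"tz":3,"yaw":0,"grip":-1},
    {"tx":0,"ty":0,"tz":3,"yaw":0,"grip":-1},
    {"tx":0,"ty":0,"tz":3,"yaw":0,"grip":-1},
    {"tx":0,"ty":0,"tz":3,"yaw":0,"grip":-1},
    {"tx":0,"ty":0,"tz":3,"yaw":0,"grip":-1},
  ],
)

```text
time: 9.1
tool_pos: [550.2, -225.2, 91.2]
eef_rot: [-0.834, 1.665, -1.663]
contact_force: [-5.8, 5.5, 7.5]
opening: 16.9
```

```bash
python3 - <<'E'
from h import *
o=bot.observe();print(o['tool_pos'],o['contact_force'],o['ft_torque']); snap('wrist','wr7')
E
```

```text
[ 550.2 -225.2   91.2] [-5.8  5.5  7.5] [0.8 1.2 0. ]
```

View pics/wr7.png

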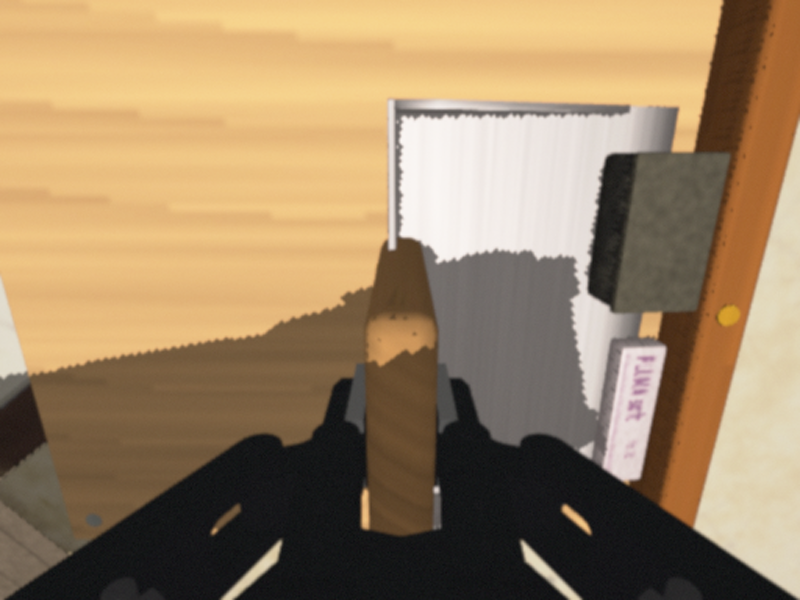

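Both are climbing. Lip about 9 mm from the stop, so I'll continue in small steps until contact shows in the force.

Call:
drive_tool(
  increments=[
    {"tx":0,"ty":0,"tz":2,"yaw":0,"grip":-1},
    {"tx":0,"ty":0,"tz":2,"yaw":0,"grip":-1},
    {"tx":0,"ty":0,"tz":1,"yaw":0,"grip":-1},
  ],
)

```text
time: 9.45
tool_pos: [554.2, -228.2, 91.2]
eef_rot: [-0.834, 1.665, -1.663]
contact_force: [-6.1, 4.1, 7.5]
opening: 17.4
```

Call:
drive_tool(
  increments=[
    {"tx":0,"ty":0,"tz":1,"yaw":0,"grip":-1},
    {"tx":0,"ty":0,"tz":1,"yaw":0,"grip":-1},
  ],
)

```text
time: 9.65
tool_pos: [555.7, -229.4, 91.2]
eef_rot: [-0.834, 1.665, -1.663]
contact_force: [-7.5, 5.2, 9.6]
opening: 17.8
```

Call:
drive_tool(
  increments=[
    {"tx":0,"ty":0,"tz":1,"yaw":0,"grip":-1},
    {"tx":0,"ty":0,"tz":0,"yaw":0,"grip":-1},
  ],
)

```text
time: 9.85
tool_pos: [556.4, -229.9, 91.2]
eef_rot: [-0.834, 1.665, -1.663]
contact_force: [-6.8, 5.4, 7.3]
opening: 17.5
```

```bash
python3 - <<'E'
from h import *
o=bot.observe();print(o['tool_pos'],o['contact_force'],o['ft_torque']); snap('wrist','wr8')
E
```

```text
[ 556.4 -229.9   91.2] [-6.8  5.4  7.3] [0.8 1.2 0. ]
```

View pics/wr8.png

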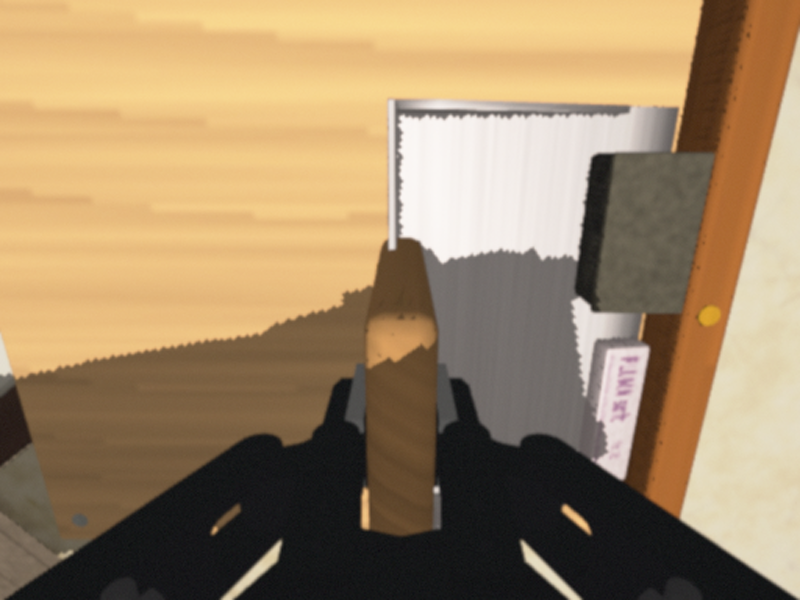

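Lip nearly at the stop, about 1–3 mm left.

Call:
drive_tool(
  increments=[
    {"tx":0,"ty":0,"tz":1,"yaw":0,"grip":-1},
    {"tx":0,"ty":0,"tz":0,"yaw":0,"grip":-1},
  ],
)

```text
time: 10.1
tool_pos: [556.7, -230.1, 91.3]
eef_rot: [-0.835, 1.666, -1.662]
contact_force: [-11.3, 8.0, 8.6]
opening: 17.4
```

Call:
drive_tool(
  increments=[
    {"tx":0,"ty":0,"tz":1,"yaw":0,"grip":-1},
    {"tx":0,"ty":0,"tz":0,"yaw":0,"grip":-1},
  ],
)

```text
time: 10.3
tool_pos: [557.0, -230.3, 91.4]
eef_rot: [-0.835, 1.667, -1.661]
contact_force: [-14.9, 10.0, 12.7]
opening: 17.0
```

Call:
drive_tool(
  increments=[
    {"tx":0,"ty":0,"tz":0.5,"yaw":0,"grip":-1},
    {"tx":0,"ty":0,"tz":0,"yaw":0,"grip":-1},
  ],
)

```text
time: 10.5
tool_pos: [557.0, -230.3, 91.5]
eef_rot: [-0.836, 1.668, -1.661]
contact_force: [-16.3, 11.1, 15.3]
opening: 16.9
```

```bash
python3 - <<'E'
from h import *
go(557,-230,91,-36.9);print(bot.observe()['ft_torque']); c=snap('wrist','wr9'); snap('scene','sc9')
crop(c,330,40,512,330,2,'wr9c'); c=load('sc9'); crop(c,230,130,350,220,6,'sc9c')
E
```

```text
t 10.5 pos [ 557.  -230.3   91.5] zhead -36.75 F [-16.3  11.1  15.3] op 16.9
yaw needed 0.15 (half-turn alt -179.85 ) tool shift now [-0.2  0.5 -0.2]
   shift after yaw [-0.2  0.5 -0.2]
[ 2.1  2.9 -0.1]
```

View pics/wr9c.png

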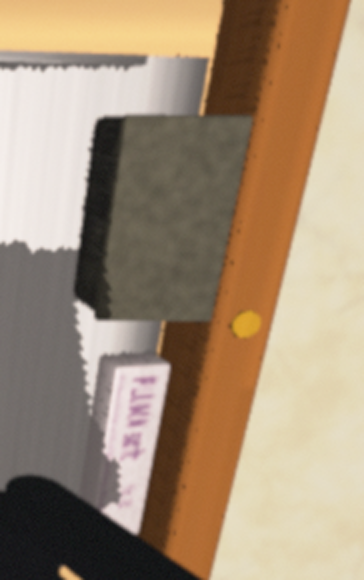

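View pics/sc9c.png

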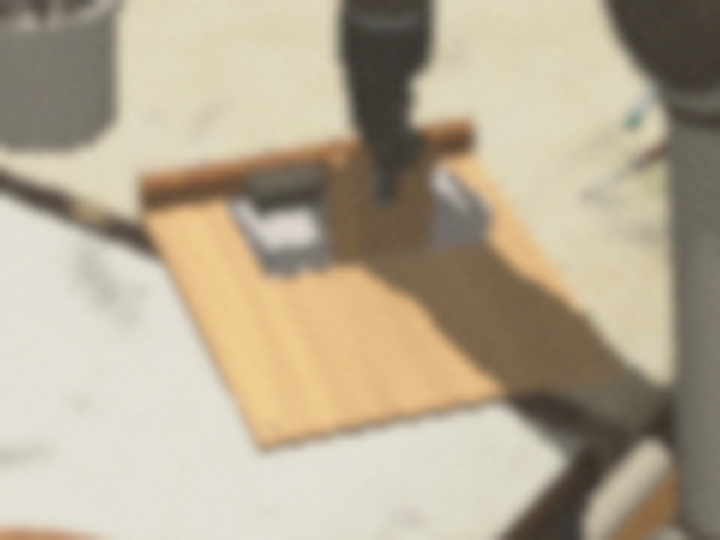

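The lip sits against the stop with no board strip visible between, the force is rising, and both items are on the pan. I'll ease back 3 mm so the items don't rub on the stop, then lift.

Call:
drive_tool(
  increments=[
    {"tx":0,"ty":0,"tz":-1,"yaw":0,"grip":-1},
    {"tx":0,"ty":0,"tz":-1,"yaw":0,"grip":-1},
    {"tx":0,"ty":-1,"tz":-1,"yaw":0,"grip":-1},
    {"tx":0,"ty":-1,"tz":-1,"yaw":0,"grip":-1},
    {"tx":0,"ty":-2,"tz":0,"yaw":0,"grip":-1},
  ],
  force=100,
)

```text
time: 11.1
tool_pos: [555.4, -229.5, 93.8]
eef_rot: [-0.835, 1.665, -1.664]
contact_force: [-0.1, 0.2, -4.1]
opening: 16.9
```

Call:
drive_tool(
  increments=[
    {"tx":0,"ty":-3,"tz":0,"yaw":0,"grip":-1},
    {"tx":0,"ty":-5,"tz":0,"yaw":0,"grip":-1},
    {"tx":0,"ty":-7,"tz":0,"yaw":0,"grip":-1},
    {"tx":0,"ty":-9,"tz":0,"yaw":0,"grip":-1},
    {"tx":0,"ty":-10,"tz":0,"yaw":0,"grip":-1},
  ],
)

```text
time: 11.6
tool_pos: [555.8, -229.6, 129.3]
eef_rot: [-0.834, 1.664, -1.664]
contact_force: [-0.1, -0.2, -3.3]
opening: 16.6
```

Call:
drive_tool(
  increments=[
    {"tx":0,"ty":-10,"tz":0,"yaw":0,"grip":-1},
    {"tx":0,"ty":-10,"tz":0,"yaw":0,"grip":-1},
    {"tx":0,"ty":-9,"tz":0,"yaw":0,"grip":-1},
    {"tx":0,"ty":-7,"tz":0,"yaw":0,"grip":-1},
    {"tx":0,"ty":-4,"tz":0,"yaw":0,"grip":-1},
  ],
)

```text
time: 12.1
tool_pos: [555.9, -229.6, 169.2]
eef_rot: [-0.833, 1.664, -1.665]
contact_force: [0.2, 0.1, -3.0]
opening: 17.1
```

```bash
python3 - <<'E'
from h import *
go(453,300,200,23.6);print(bot.observe()['ft_torque']); c=snap('wrist','wr10')
E
```

```text
t 12.1 pos [ 555.9 -229.6  169.2] zhead -36.78 F [ 0.2  0.1 -3. ] op 17.1
yaw needed -60.38 (half-turn alt 119.62 ) tool shift now [-362.7  -31.1 -399.5]
   shift after yaw [-526.5  -30.6  117.8]
[ 0.1  0.1 -0.1]
```

View pics/wr10.png

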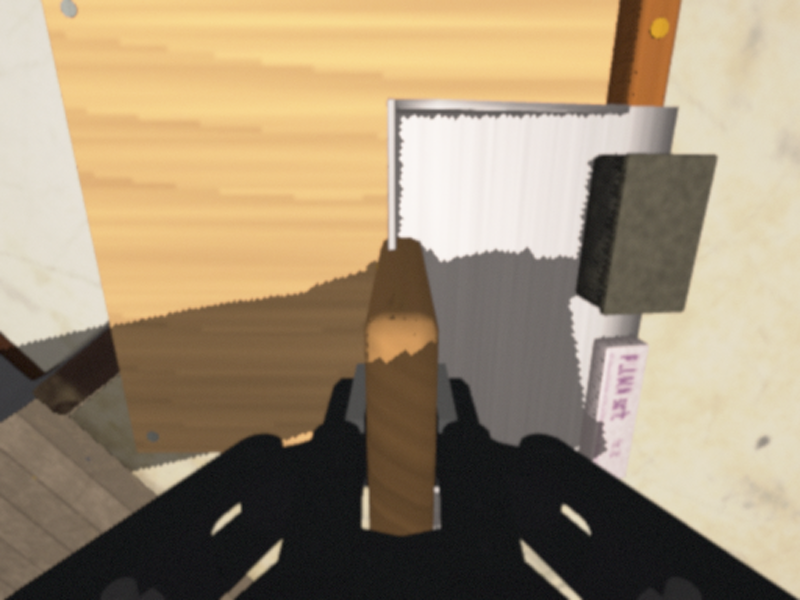

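Both items ride on the pan: block at (650,232), eraser at (620,405). The underside is about 90 mm up, above the 42 mm stop. I'll carry it gently back toward the mat centre.

Call:
drive_tool(
  increments=[
    {"tx":-3,"ty":-4,"tz":-3,"yaw":-0.5,"grip":-1},
    {"tx":-6,"ty":-6,"tz":-6,"yaw":-1,"grip":-1},
    {"tx":-10,"ty":-8,"tz":-10,"yaw":-2,"grip":-1},
    {"tx":-14,"ty":-8,"tz":-13,"yaw":-3,"grip":-1},
    {"tx":-18,"ty":-5,"tz":-15,"yaw":-3,"grip":-1},
  ],
)

```text
time: 12.65
tool_pos: [544.1, -159.5, 200.5]
eef_rot: [-0.947, 1.547, -1.548]
contact_force: [-0.3, 0.2, -3.1]
opening: 16.8
```

Call:
drive_tool(
  increments=[
    {"tx":-21,"ty":-2,"tz":-15,"yaw":-3,"grip":-1},
    {"tx":-23,"ty":0,"tz":-14,"yaw":-3,"grip":-1},
    {"tx":-24,"ty":0,"tz":-13,"yaw":-3,"grip":-1},
    {"tx":-25,"ty":0,"tz":-12,"yaw":-3,"grip":-1},
    {"tx":-26,"ty":0,"tz":-10,"yaw":-3,"grip":-1},
  ],
)

```text
time: 13.15
tool_pos: [526.7, -24.1, 202.2]
eef_rot: [-1.102, 1.361, -1.361]
contact_force: [-0.2, -0.1, -3.5]
opening: 17.3
```

```bash
python3 - <<'E'
from h import *
go(458,293,200,23.8)
E
```

```text
t 13.15 pos [526.7 -24.1 202.2] zhead -11.95 F [-0.2 -0.1 -3.5] op 17.3
yaw needed -35.75 (half-turn alt 144.25 ) tool shift now [-296.     2.2 -132.9]
   shift after yaw [-317.9    2.3   65.1]
```

Call:
drive_tool(
  increments=[
    {"tx":-26,"ty":0,"tz":-10,"yaw":-3,"grip":-1},
    {"tx":-26,"ty":0,"tz":-9,"yaw":-3,"grip":-1},
    {"tx":-27,"ty":0,"tz":-7,"yaw":-3,"grip":-1},
    {"tx":-27,"ty":0,"tz":-6,"yaw":-3,"grip":-1},
    {"tx":-28,"ty":0,"tz":-4,"yaw":-3,"grip":-1},
  ],
)

```text
time: 13.65
tool_pos: [505.1, 113.2, 202.2]
eef_rot: [-1.233, 1.17, -1.17]
contact_force: [0.5, 0.4, -3.1]
opening: 17.3
```

Call:
drive_tool(
  increments=[
    {"tx":-28,"ty":0,"tz":-2,"yaw":-3,"grip":-1},
    {"tx":-28,"ty":0,"tz":0,"yaw":-3,"grip":-1},
    {"tx":-27,"ty":0,"tz":2,"yaw":-3,"grip":-1},
    {"tx":-25,"ty":0,"tz":3,"yaw":-3,"grip":-1},
    {"tx":-21,"ty":0,"tz":3,"yaw":-3,"grip":-1},
  ],
)

```text
time: 14.15
tool_pos: [492.1, 242.2, 202.1]
eef_rot: [-1.341, 0.973, -0.974]
contact_force: [-0.2, -0.4, -4.2]
opening: 17.1
```

Call:
drive_tool(
  increments=[
    {"tx":-16,"ty":0,"tz":2,"yaw":-2,"grip":-1},
    {"tx":-11,"ty":0,"tz":1,"yaw":-1,"grip":-1},
    {"tx":-6,"ty":0,"tz":0,"yaw":-0.5,"grip":-1},
    {"tx":-2,"ty":0,"tz":0,"yaw":0,"grip":-1},
  ],
)

```text
time: 14.55
tool_pos: [484.5, 274.2, 201.4]
eef_rot: [-1.362, 0.932, -0.932]
contact_force: [1.0, -0.0, -2.7]
opening: 16.8
```

```bash
python3 - <<'E'
from h import *
go(458,293,120,23.8); snap('wrist','wr11')
E
```

```text
t 14.55 pos [484.5 274.2 201.4] zhead 21.25 F [ 1.  -0.  -2.7] op 16.8
yaw needed -2.55 (half-turn alt 177.45 ) tool shift now [-27.1  81.4 -17.9]
   shift after yaw [-27.9  81.4 -16.7]
```

View pics/wr11.png

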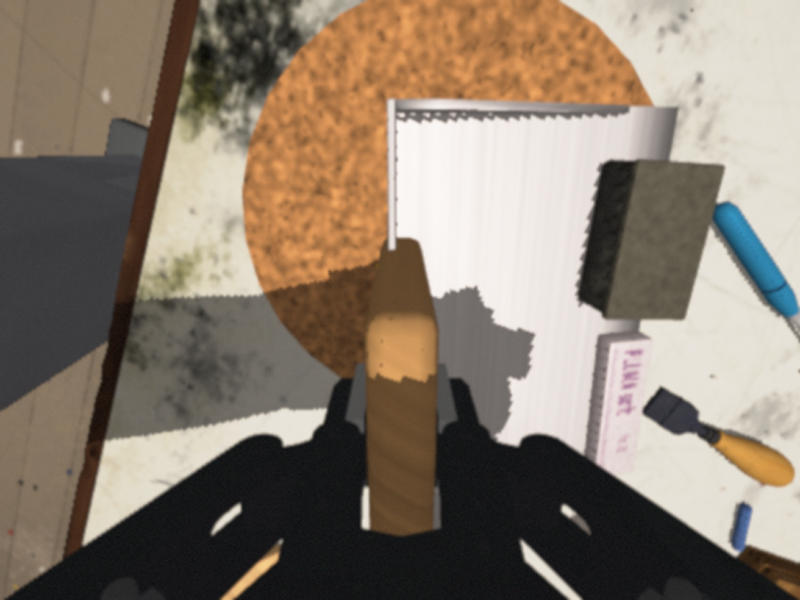

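Call:
drive_tool(
  increments=[
    {"tx":-2,"ty":1,"tz":-1,"yaw":-0.3,"grip":-1},
    {"tx":-4,"ty":3,"tz":-2,"yaw":-0.6,"grip":-1},
    {"tx":-5,"ty":6,"tz":-3,"yaw":-0.6,"grip":-1},
    {"tx":-5,"ty":8,"tz":-3,"yaw":-0.6,"grip":-1},
    {"tx":-5,"ty":10,"tz":-3,"yaw":-0.4,"grip":-1},
  ],
)

```text
time: 15.1
tool_pos: [465.4, 289.0, 172.5]
eef_rot: [-1.377, 0.899, -0.898]
contact_force: [-0.6, -0.6, -3.1]
opening: 16.8
```

Call:
drive_tool(
  increments=[
    {"tx":-4,"ty":10,"tz":-2,"yaw":0,"grip":-1},
    {"tx":-2,"ty":10,"tz":-2,"yaw":0,"grip":-1},
    {"tx":-1,"ty":10,"tz":-1,"yaw":0,"grip":-1},
    {"tx":0,"ty":8,"tz":0,"yaw":0,"grip":-1},
    {"tx":0,"ty":6,"tz":0,"yaw":0,"grip":-1},
  ],
)

```text
time: 15.6
tool_pos: [458.4, 293.0, 128.4]
eef_rot: [-1.378, 0.899, -0.899]
contact_force: [-0.2, -0.2, -3.2]
opening: 16.8
```

Call:
drive_tool(
  increments=[
    {"tx":0,"ty":4,"tz":0,"yaw":0,"grip":-1},
    {"tx":0,"ty":2,"tz":0,"yaw":0,"grip":-1},
    {"tx":0,"ty":0,"tz":0,"yaw":0,"grip":-1},
  ],
)

```text
time: 15.9
tool_pos: [458.5, 293.1, 123.2]
eef_rot: [-1.377, 0.899, -0.899]
contact_force: [-0.1, -0.1, -2.9]
opening: 17.1
```

```bash
python3 - <<'E'
from h import *
go(458,293,83,23.8); snap('wrist','wr12'); c=snap('top','top12'); crop(c,140,150,262,262,6,'t12')
E
```

```text
t 15.9 pos [458.5 293.1 123.2] zhead 23.71 F [-0.1 -0.1 -2.9] op 17.1
yaw needed -0.09 (half-turn alt 179.91 ) tool shift now [-0.1 40.2 -0.5]
   shift after yaw [-0.1 40.2 -0.5]
```

View pics/wr12.png

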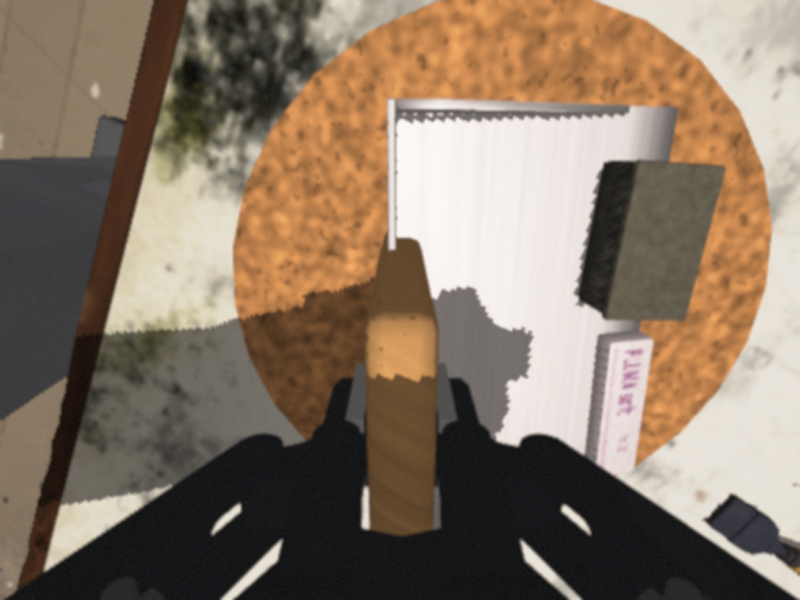

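View pics/t12.png

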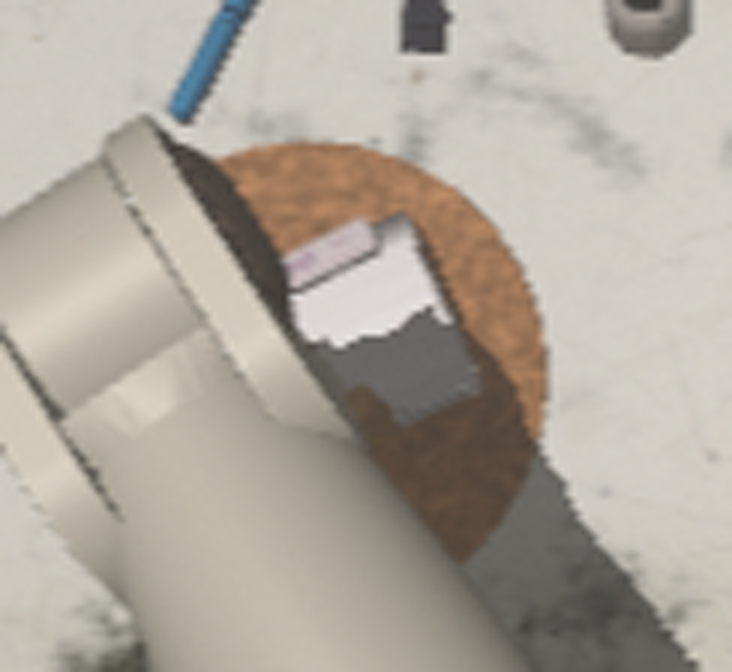

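Call:
drive_tool(
  increments=[
    {"tx":0,"ty":5,"tz":0,"yaw":0,"grip":-1},
    {"tx":0,"ty":9,"tz":0,"yaw":0,"grip":-1},
    {"tx":0,"ty":9,"tz":0,"yaw":0,"grip":-1},
    {"tx":0,"ty":7,"tz":0,"yaw":0,"grip":-1},
    {"tx":0,"ty":4,"tz":0,"yaw":0,"grip":-1},
  ],
)

```text
time: 16.5
tool_pos: [458.0, 292.9, 88.0]
eef_rot: [-1.378, 0.9, -0.899]
contact_force: [-0.3, -0.5, -2.7]
opening: 16.9
```

Call:
drive_tool(
  increments=[
    {"tx":0,"ty":2,"tz":0,"yaw":0,"grip":-1},
    {"tx":0,"ty":1,"tz":0,"yaw":0,"grip":-1},
    {"tx":0,"ty":0,"tz":0,"yaw":0,"grip":-1},
  ],
)

```text
time: 16.8
tool_pos: [458.5, 293.3, 86.4]
eef_rot: [-1.377, 0.899, -0.899]
contact_force: [-0.2, 0.6, -2.7]
opening: 16.9
```

Call:
drive_tool(
  increments=[
    {"tx":0,"ty":1,"tz":0,"yaw":0,"grip":-1},
    {"tx":0,"ty":1,"tz":0,"yaw":0,"grip":-1},
    {"tx":0,"ty":0.5,"tz":0,"yaw":0,"grip":-1},
    {"tx":0,"ty":0,"tz":0,"yaw":0,"grip":-1},
  ],
)

```text
time: 17.2
tool_pos: [458.5, 293.2, 83.8]
eef_rot: [-1.377, 0.899, -0.899]
contact_force: [-0.4, 0.5, -3.6]
opening: 16.7
```

Call:
drive_tool(
  increments=[
    {"tx":0,"ty":0.5,"tz":0,"yaw":0,"grip":-1},
    {"tx":0,"ty":0,"tz":0,"yaw":0,"grip":-1},
  ],
)

```text
time: 17.4
tool_pos: [458.5, 293.2, 83.3]
eef_rot: [-1.377, 0.899, -0.899]
contact_force: [0.4, -0.1, -3.1]
opening: 17.2
```

Call:
drive_tool(
  increments=[
    {"tx":0,"ty":0.5,"tz":0,"yaw":0,"grip":-1},
    {"tx":0,"ty":0,"tz":0,"yaw":0,"grip":-1},
  ],
)

```text
time: 17.6
tool_pos: [458.5, 293.2, 83.2]
eef_rot: [-1.377, 0.899, -0.899]
contact_force: [-0.9, 0.2, 2.7]
opening: 16.9
```

Call:
drive_tool(
  increments=[
    {"tx":0,"ty":0,"tz":0,"yaw":0,"grip":-0.4},
    {"tx":0,"ty":0,"tz":0,"yaw":0,"grip":-0.2},
    {"tx":0,"ty":0,"tz":0,"yaw":0,"grip":0},
    {"tx":0,"ty":0,"tz":0,"yaw":0,"grip":0.1},
    {"tx":0,"ty":0,"tz":0,"yaw":0,"grip":0.1},
  ],
)

```text
time: 18.1
tool_pos: [458.5, 293.2, 82.8]
eef_rot: [-1.377, 0.899, -0.899]
contact_force: [0.4, 0.2, 0.2]
opening: 46.8
```

```bash
python3 - <<'E'
from h import *
go(458,293,83,23.8); snap('wrist','wr13')
E
```

```text
t 18.1 pos [458.5 293.2  82.8] zhead 23.72 F [0.4 0.2 0.2] op 46.8
yaw needed -0.08 (half-turn alt 179.92 ) tool shift now [ 0.  -0.2 -0.5]
   shift after yaw [ 0.  -0.2 -0.5]
```

View pics/wr13.png

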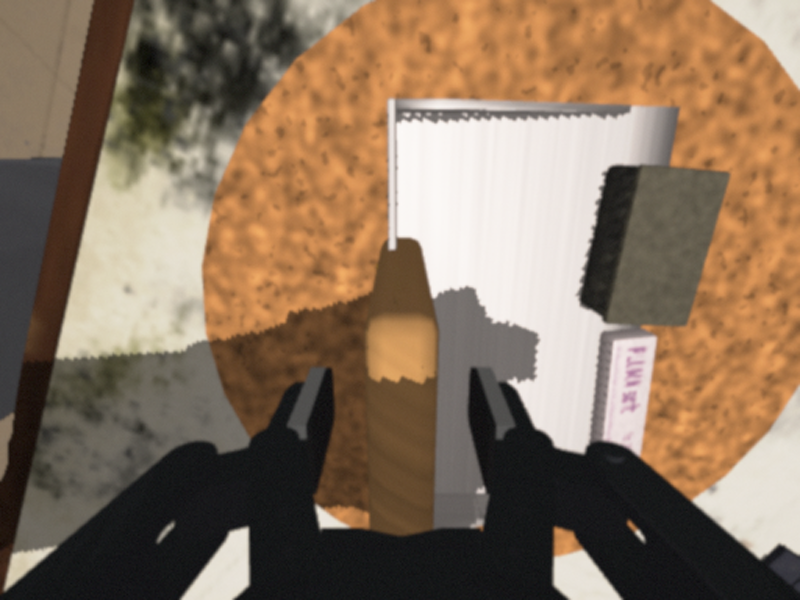

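Grip free. I'll retreat straight up, then look from the top.

Call:
drive_tool(
  increments=[
    {"tx":0,"ty":-10,"tz":0,"yaw":0,"grip":0.1},
    {"tx":0,"ty":-25,"tz":0,"yaw":0,"grip":0.1},
    {"tx":0,"ty":-40,"tz":0,"yaw":0,"grip":0.1},
    {"tx":0,"ty":-45,"tz":0,"yaw":0,"grip":0.1},
    {"tx":0,"ty":-30,"tz":0,"yaw":0,"grip":0.1},
  ],
)

```text
time: 18.65
tool_pos: [458.6, 293.3, 236.8]
eef_rot: [-1.374, 0.898, -0.9]
contact_force: [0.6, -0.8, -0.6]
opening: 47.1
```

Call:
drive_tool(
  increments=[
    {"tx":40,"ty":0,"tz":-10,"yaw":5,"grip":0.1},
    {"tx":50,"ty":0,"tz":-10,"yaw":5,"grip":0.1},
    {"tx":50,"ty":0,"tz":-10,"yaw":5,"grip":0.1},
    {"tx":50,"ty":0,"tz":-10,"yaw":5,"grip":0.1},
    {"tx":50,"ty":0,"tz":0,"yaw":5,"grip":0.1},
  ],
)

```text
time: 19.15
tool_pos: [474.3, 51.4, 233.9]
eef_rot: [-1.196, 1.227, -1.228]
contact_force: [1.0, -0.6, -0.1]
opening: 46.6
```

Call:
drive_tool(
  increments=[
    {"tx":50,"ty":0,"tz":0,"yaw":5,"grip":0.1},
    {"tx":50,"ty":0,"tz":0,"yaw":5,"grip":0.1},
    {"tx":40,"ty":0,"tz":0,"yaw":5,"grip":0.1},
    {"tx":20,"ty":0,"tz":0,"yaw":2,"grip":0.1},
    {"tx":0,"ty":0,"tz":0,"yaw":0,"grip":0.1},
  ],
)

```text
time: 19.65
tool_pos: [454.3, -107.1, 233.7]
eef_rot: [-1.038, 1.442, -1.444]
contact_force: [1.0, 0.8, 0.1]
opening: 47.3
```

```bash
python3 - <<'E'
from h import *
go(458,293,83,23.8); c=snap('top','top14'); crop(c,145,168,237,258,8,'t14')
E
```

```text
t 19.65 pos [ 454.3 -107.1  233.7] zhead -18.53 F [1.  0.8 0.1] op 47.3
yaw needed -42.33 (half-turn alt 137.67 ) tool shift now [-380.6  150.5 -123.8]
   shift after yaw [-364.6  150.7  164.7]
```

View pics/t14.png

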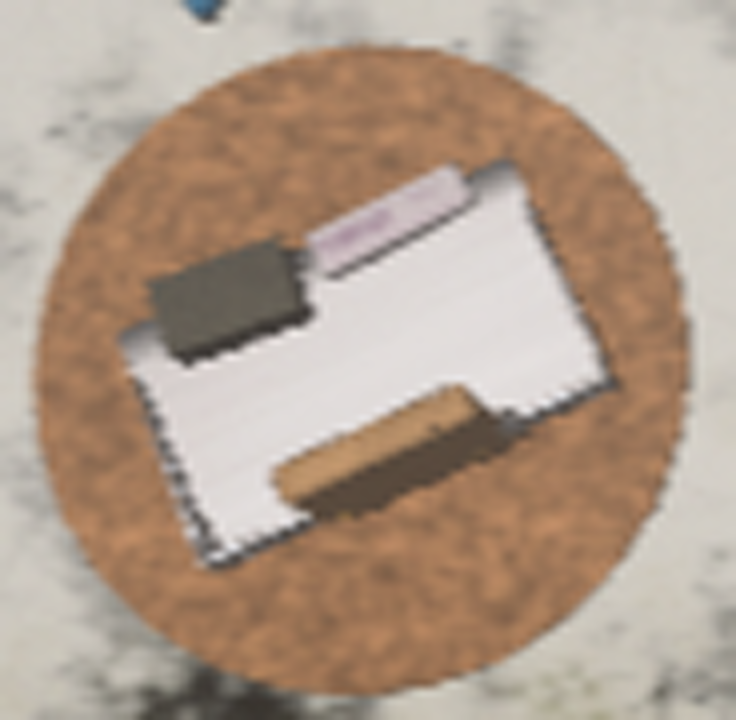

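View pics/top14.png

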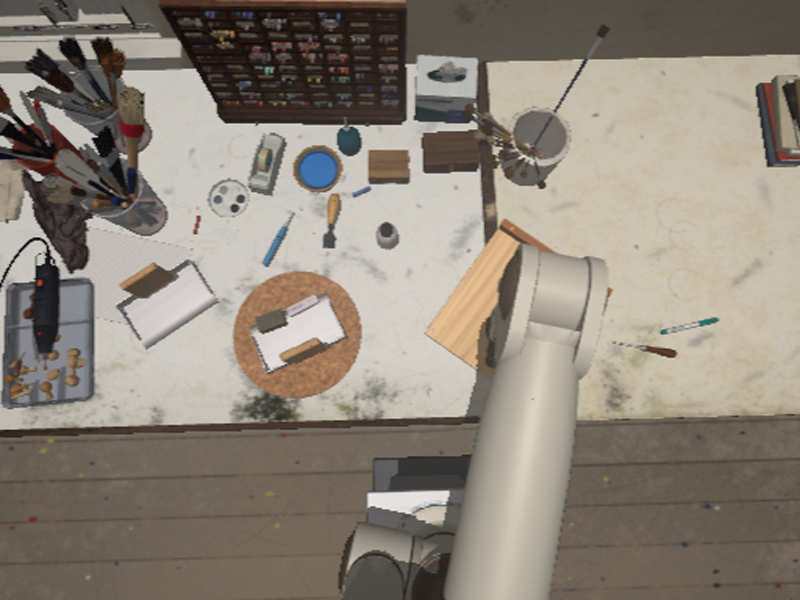

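```bash
python3 - <<'E'
from h import *
c=load('top14')
M=lambda x,y,z:w(c,145+(x+.5)/8-.5,168+(y+.5)/8-.5,z)
h=np.radians(23.7); ex=np.array([np.cos(h),np.sin(h)]); o=np.array([458.5,293.2])+55*ex
for n,x,y,z in [('b',150,283,33),('b',278,237,33),('b',312,308,33),('b',185,355,33),('e',308,238,19),('e',455,165,19),('e',473,193,19),('e',330,272,19),('lipL',120,340,4),('lipR',515,162,4)]:
    d=M(x,y,z)[:2]-o; print(n,'scoop x,y',d@ex, d@np.array([-ex[1],ex[0]]))
print('mat off',o-[508.5,315.5])
c0=load('top0')
m=np.abs(c['img'].astype(int)-c0['img']).max(2)>60; print([ (n,int(m[b:d,a:e].sum())) for n,a,b,e,d in [('ink',238,138,258,162),('graver',390,215,436,232),('smoother',160,82,184,125)]])
E
```

```text
b scoop x,y 68.110310113534 70.02017706714433
b scoop x,y 62.98568268075595 10.043756356845668
b scoop x,y 26.73183509652216 8.855238779508873
b scoop x,y 31.341567484606006 68.30893990233983
e scoop x,y 60.379587204463505 -0.5650839827866034
e scoop x,y 62.98491851236925 -74.47100078888346
e scoop x,y 47.531646487721616 -76.67048921324356
e scoop x,y 41.69728267477021 -3.455173422016579
lipL scoop x,y 57.17673274895293 96.93301982077335
lipR scoop x,y 56.315366132235305 -99.43248551638386
mat off [ 0.4 -0.2]
[('ink', 0), ('graver', 0), ('smoother', 0)]
```

The items hang slightly over the lip, so I'll check for tilt or mat contact before handing in.

```bash
python3 - <<'E'
from h import *
c=snap('scene','sc14'); crop(c,185,205,275,275,8,'sc14c')
c=load('top14'); h=np.radians(23.7); ex=np.array([np.cos(h),np.sin(h)]); o=np.array([458.5,293.2])+55*ex
rows={}
for v in range(185,225):
  for u in range(155,215):
    p=w(c,u,v); d=p[:2]-o; x=d@ex; y=d@np.array([-ex[1],ex[0]])
    for n,a,b in (('block',15,63),('eraser',-70,-8),('floorR',-94,-84),('floorL',76,92)):
      if a<y<b and -30<x<85: rows.setdefault((n,int(x//6)*6),[]).append(p[2])
for k in sorted(rows): print(k,len(rows[k]),round(float(np.median(rows[k])),1))
E
```

```text
('block', -30) 7 7.4
('block', -24) 21 7.6
('block', -18) 20 7.8
('block', -12) 22 7.2
('block', -6) 23 8.0
('block', 0) 19 6.7
('block', 6) 25 7.6
('block', 12) 17 6.9
('block', 18) 23 7.5
('block', 24) 40 11.4
('block', 30) 28 35.0
('block', 36) 21 34.7
('block', 42) 19 32.6
('block', 48) 21 32.7
('block', 54) 23 31.0
('block', 60) 19 30.6
('block', 66) 4 29.5
('block', 72) 18 4.9
('block', 78) 19 4.4
('block', 84) 6 6.5
('eraser', -30) 22 8.5
('eraser', -24) 28 6.9
('eraser', -18) 29 7.3
('eraser', -12) 27 6.9
('eraser', -6) 27 8.0
('eraser', 0) 29 6.6
('eraser', 6) 27 7.5
('eraser', 12) 26 7.3
('eraser', 18) 27 8.2
('eraser', 24) 30 6.0
('eraser', 30) 26 8.0
('eraser', 36) 35 8.5
('eraser', 42) 32 16.8
('eraser', 48) 27 18.7
('eraser', 54) 26 17.9
('eraser', 60) 16 16.2
('eraser', 66) 23 4.4
('eraser', 72) 29 3.9
('eraser', 78) 26 3.8
('eraser', 84) 3 5.2
('floorL', -12) 2 7.2
('floorL', -6) 6 7.2
('floorL', 0) 8 7.5
('floorL', 6) 6 6.4
('floorL', 12) 9 7.8
('floorL', 18) 7 9.0
('floorL', 24) 7 6.4
('floorL', 30) 7 9.2
('floorL', 36) 6 5.8
('floorL', 42) 6 7.5
('floorL', 48) 6 4.9
('floorL', 54) 6 5.7
('floorL', 60) 7 3.2
('floorL', 66) 6 5.4
('floorL', 72) 7 4.6
('floorL', 78) 7 3.6
('floorL', 84) 1 7.7
('floorR', -24) 2 3.7
('floorR', -18) 4 7.1
('floorR', -12) 4 9.4
('floorR', -6) 5 7.5
('floorR', 0) 3 6.0
('floorR', 6) 4 3.9
('floorR', 12) 5 8.4
('floorR', 18) 5 9.3
('floorR', 24) 3 5.5
('floorR', 30) 5 8.0
('floorR', 36) 4 9.1
('floorR', 42) 4 6.4
('floorR', 48) 4 6.9
('floorR', 54) 4 3.5
('floorR', 60) 4 4.2
('floorR', 66) 5 4.7
('floorR', 72) 2 2.5
```

View pics/sc14c.png

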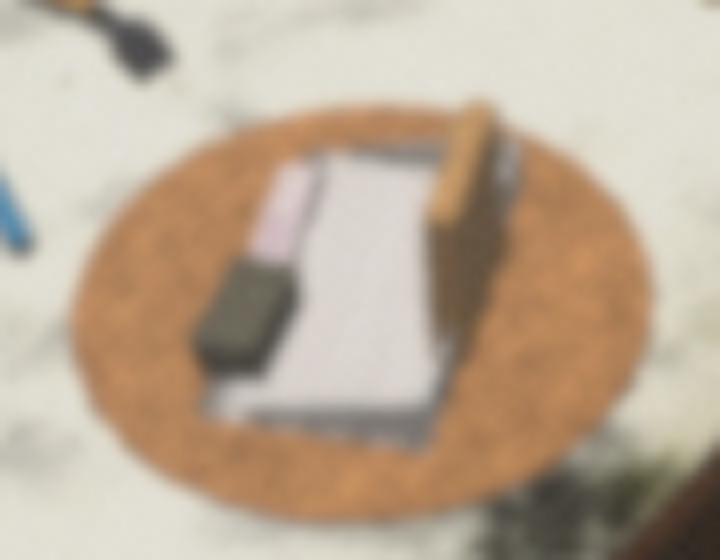

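Both items lie on the pan, tilted about 8° with the lip taper. Their undersides end within about 4 mm of the lip, and both centres are well inside it. The scoop is flat and centred on the mat, and the bystanders' pixels are unchanged. Handing in.

```bash
python3 -c "
from cell import bot
print(bot.job_done(), bot.observe()['time'])"
```

```text
the job is handed in; nothing more can be done
the job is handed in; nothing more can be done
```

I scooped up the sanding block and the eraser, carried them back and set the loaded scoop flat on the cork mat. I then let go and handed the job in at about 20 s.

**How it went:** I took the scoop from the mat and slid it flat along the board, pressing with roughly 7 to 18 N. I kept going until its lip met the stop, where the horizontal force rose to about 20 N. I then eased back 4 mm and lifted the underside to about 90 mm, well above the 42 mm stop. The gripper never came near either item.

**Last checks:**
- **Scoop:** by the gripper position when I let go, it is within about 1 mm of the mat's centre, and the top picture shows it wholly on the mat.
- **Bystanders:** the picture areas I compared for the ink bottle and the graver are unchanged. The smoothing iron's area is unchanged too, though I identified it only by its place in the picture.
- **Gripper:** it is far clear of everything.

**Not perfect:** the block and eraser slid a few millimetres forward while being carried. Both lie on the tapered front, tilted about 8°, with their centres on the scoop. The block's front edge hangs roughly 2 to 4 mm past the lip (its top corners up to 8 mm) and may just touch the mat. The eraser's front edge is about level with the lip. I judged that correcting this risked more than it would gain.

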